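# Put the measuring gear back in its trays

### The job

Put the feed shop's measuring gear back: lift the small cup out of the large one, then stand each of the three cups upright in the square tray of its own size and lay the scoop flat in the oblong tray, everything resting on its tray's floor. Leave the jar and the bell where they are.

Things in the scene. Friction and masses are not known exactly. Their poses are not given: they have to be found in the camera images.
- large_cup: Largest (widest and lowest) plain steel measuring cup, round, nearly straight-sided and open at the top: outside diameter 68 mm, height 50 mm, wall 3 mm, floor 4 mm thick, about 110 g; origin at the centre of its underside, z up its axis. At the start the small cup stands inside it on its floor.
- medium_cup: Middle-sized plain steel measuring cup, round, nearly straight-sided and open at the top: outside diameter 52 mm, height 66 mm, wall 3 mm, floor 4 mm thick, about 90 g; origin at the centre of its underside, z up its axis.
- small_cup: Smallest (narrowest and tallest) plain steel measuring cup, round, nearly straight-sided and open at the top: outside diameter 38 mm, height 80 mm, wall 3 mm, floor 4 mm thick, about 60 g; origin at the centre of its underside, z up its axis. At the start it stands loosely inside the large cup, on that cup's floor, and sticks up 34 mm above its rim.
- scoop: Aluminium feed scoop lying flat, 140 x 50 mm, 90 g; origin on its underside at mid length and width; x from handle to bowl, z up. Bowl: open box, x = +10 to +70 mm, 34 mm high. Black bar handle: x = -70 to +10 mm, 18 mm wide (y), its bar 10 to 26 mm above the underside (a foot under its far end); grip it around x = -17 mm. Balance point near x = +14 mm.
- large_tray: Largest square light-wood tray for the large cup, fixed to the counter: 92 x 92 mm inside, 104 x 104 mm outside, walls 6 mm thick, 16 mm high in all, its floor 6 mm above the counter; origin at the centre of its underside, x and y along its sides.
- medium_tray: Middle-sized square light-wood tray for the medium cup, fixed to the counter: 76 x 76 mm inside, 88 x 88 mm outside, walls 6 mm thick, 16 mm high in all, its floor 6 mm above the counter; origin at the centre of its underside, x and y along its sides.
- small_tray: Smallest square light-wood tray for the small cup, fixed to the counter: 60 x 60 mm inside, 72 x 72 mm outside, walls 6 mm thick, 16 mm high in all, its floor 6 mm above the counter; origin at the centre of its underside, x and y along its sides.
- scoop_tray: Oblong light-wood tray for the scoop, fixed to the counter: 164 mm (its x) by 74 mm (its y) inside, 176 x 86 mm outside, walls 6 mm thick, 16 mm high in all, its floor 6 mm above the counter; origin at the centre of its underside. The scoop fits lengthwise, either way round.
- jar: Small closed glass jar, 44 mm across, 62 mm high, standing on the counter among the things; leave it alone. Origin at the centre of its underside.
- bell: Brass counter bell, 60 mm across at the foot, 46 mm high, standing on the counter among the things; leave it alone. Origin at the centre of its underside.
Not all that is in view belongs to the job. What is shaped like the medium_tray but black or red is not meant.

How it is judged:
At the end, for the whole second after the job is handed in: Each cup upright on the floor of its own size's tray, within 20 mm of its centre; the scoop flat on the floor of the oblong tray, within 25 mm of its centre (tilts under 0.12 rad, undersides under 12 mm above the tray's underside); all released and at rest (horizontal distance between large_cup and large_tray below 0.02 m and z of large_cup in the frame of large_tray below 0.012 m and angle between each of large_cup, medium_cup, small_cup, scoop's own z axis and vertical below 0.12 rad and horizontal distance between medium_cup and medium_tray below 0.02 m and z of medium_cup in the frame of medium_tray below 0.012 m and horizontal distance between small_cup and small_tray below 0.02 m and z of small_cup in the frame of small_tray below 0.012 m and horizontal distance between scoop and scoop_tray below 0.025 m and z of scoop in the frame of scoop_tray below 0.012 m and linear speed of each of large_cup, medium_cup, small_cup, scoop below 0.02 m/s and contact force between each of large_cup, medium_cup, small_cup, scoop and the fingers below 0.05 N); the robot touches nothing.
It fails at once if the jar is pushed more than 25 mm or tipped over (distance of jar from where it was at the start of the episode above 0.025 m or angle between jar's own z axis and vertical above 0.5 rad).
It fails at once if the bell is pushed more than 25 mm or tipped over (distance of bell from where it was at the start of the episode above 0.025 m or angle between bell's own z axis and vertical above 0.5 rad).
It also fails if it takes over 115 s, if anything falls off the work surface, if the arm or the gripper's body presses on something with over 40 N, if the wrist force passes 120 N, or if a joint passes its speed limit or range.

### The arm

A 6-joint arm with a two-finger parallel gripper is mounted at the origin on the work surface. World frame = base frame: x ahead of the robot, y to its left, z up, the work surface at z = 0. Lengths are in m, angles in rad, forces in N, time in s.
With the tool pointing down it reaches from about 0.3 to 0.875 m from the base axis. Payload 6.4 kg.
Tool frame: the origin (TCP) lies at the very end of the fingers, on their centre line; the grasp point (between the pads) lies 19 mm behind it; z points along the fingers, y is the line along which they close (so a half turn about z gives the same grasp; the last joint's range is limited). The gripper opens to 85 mm and grips with 20 to 120 N. Pads are 22 mm wide; open, the fingers measure 114 mm over their backs; the gripper's body (76 mm by 85 mm) begins 54 mm behind the grasp point. The pads swing forward as they close: fully open they stand 13 mm farther back than shut.
Start: joints at [0.957, 0.181, 1.607, -0, 1.354, -0.206], TCP at [0.228, 0.528, 0.231] pointing down, gripper open.
Joint ranges: [-2.99, 2.99], [-0.89, 2.07], [0.3, 2.58], [-1.14, 4.28], [0, 2.63], [-3.12, 3.12]. Speed limits (rad/s): [2.57, 2.57, 3.01, 3.14, 3.14, 3.14].

### API

Orientations are given as a unit quaternion [w, x, y, z].
In Python, from bench import ctrl gives the robot as it stands.
- The arm moves only by the tool jog_arm, never from a script. Its argument "series" is a list that holds one entry, the list of rows, each a list of 7 numbers: the shift along the tool's x, y, z in mm, then the turn, a rotation vector about the tool's x, y, z in rad, then the finger opening in mm, from 0 to 85.4. In form: [[[tx, ty, tz, rx, ry, rz, gripper], ...]]. A call has exactly 10 rows; each row shifts and turns the commanded pose from where the row before left it, along the tool's axes as they then stand; what a row does not reach is not made up. A row lasts 1/10 s, in which the tool goes at most 50 mm and 8.59 degrees, less where a joint would pass 70% of its speed; a pose out of reach is approached as far as the arm can. A call with a gripper value outside its range is refused whole. The fingers move at their own pace and stop on an object; the grip force is fixed at half the most. Time passes only in rows, so rows that do not move let the fingers close, or fill a call up. It gives the time, the measured TCP pose, the force, the opening and the grip force at its end, in the units of the state.
- ctrl.get_obs(): the state, without advancing time (a new reading comes with each control period).
- ctrl.camera(name): name is "scene" or "side" or "wrist"; returns a dict with "frame" (420x560x3 uint8, blue, green, red), "z_map" (420x560 float32, m along the optical axis (not along the pixel's ray), 0 where there is no reading), "fx", "fy", "cx", "cy" (pixels), "k1" (the pictures are not rectified: a ray, as slopes to the right and down, at radius r is drawn at 1 + k1 r^2 times it, then the intrinsics apply), "xyz" and "rotation" of the camera in the world. Camera axes: x right, y down, z forward; pixel columns grow to the right and rows downward; lengths in m; the calibration is good to about 2 mm. A picture is of the moment at which its call begins.
- ctrl.hand_in(): hands the job in; it is judged then, once.
The state is a dict: "time_s": time; "q": joint angles; "dq": joint speeds; "joint_efforts": joint torques, N m; "eef_pos": TCP position; "eef_rot": TCP orientation; "wrist_force": force on the tool from outside, world axes, zero at the start; "torque": the same for the moment, N m; "opening": opening from 0.0 (shut) to 1.0 (fully open); "grasp_force": force on a finger pad.
Only numpy, scipy, OpenCV 4.12 (cv2) and the standard library are available. Lean on these libraries where they do the work, as an engineer would, in place of code of your own. Each camera call takes 0.05 s, during which the arm holds its last target. There are 200 camera calls.

## Working session

There is one attempt and no reset: what is moved stays moved. The work goes in short steps, Python scripts to look and compute and a tool call to move; the robot and the scene stay as the last step left them, time stands still between calls to the robot, and variables do not carry over. Pictures are saved under pics/ and viewed, at most 14 in all, crops included, and the job is handed in when it is done.

Besides the shell and the picture viewer there is one more tool, called by a JSON object that holds its "api" and its "payload". jog_arm: Moves the arm, as the interface text tells. Its arguments: {"type":"object","properties":{"series":{"type":"array"}},"required":["series"]}

```bash
ls; mkdir -p pics
python3 - <<'E'
from bench import ctrl
import cv2,numpy as np
o=ctrl.get_obs();print({k:np.round(v,3).tolist() for k,v in o.items()})
ims=[]
for n in("scene","side"):
    c=ctrl.camera(n);np.savez(f"{n}0.npz",**c);ims.append(c["frame"])
    print(n,[np.round(c[k],3).tolist() for k in("fx","fy","cx","cy","k1","xyz","rotation")])
    cv2.imwrite(f"pics/{n}0.png",cv2.resize(c["frame"],(800,600)))
E
```

```text
pics
{'time_s': 0.0, 'q': [0.957, 0.182, 1.608, 0.0, 1.354, -0.206], 'dq': [0.001, 0.0, 0.001, -0.001, 0.0, -0.002], 'joint_efforts': [-0.0, -44.489, -35.132, -0.0, 0.009, 0.0], 'eef_pos': [0.228, 0.527, 0.23], 'eef_rot': [-0.0, 0.202, 0.979, -0.001], 'wrist_force': [-0.282, 0.615, 0.118], 'torque': [0.061, -0.047, -0.005], 'grasp_force': 0.0, 'opening': 1.0}
scene [429.549, 429.549, 281.715, 213.301, -0.046, [1.463, -0.352, 0.796], [-0.342, 0.744, 0.518, -0.247]]
side [422.796, 422.796, 277.897, 212.16, -0.128, [0.104, -0.768, 0.582], [-0.462, 0.828, -0.278, 0.153]]
```

View pics/scene0.png

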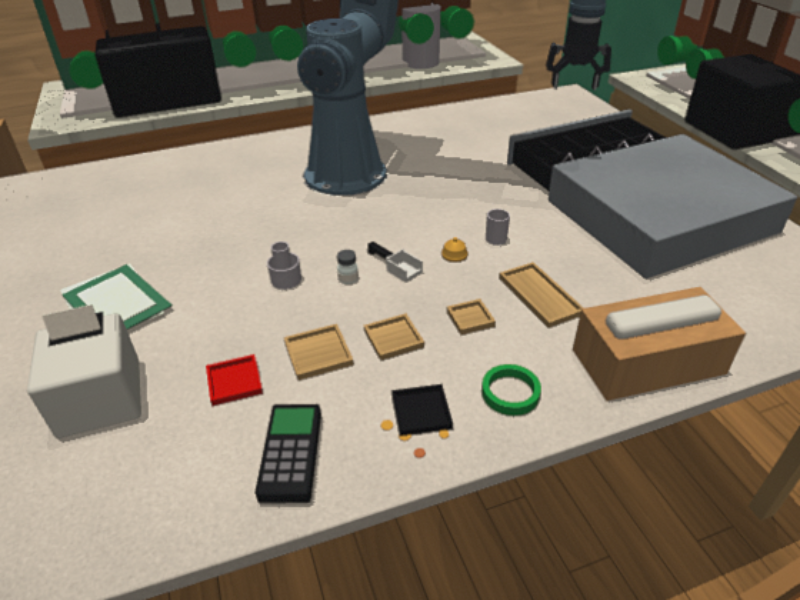

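View pics/side0.png

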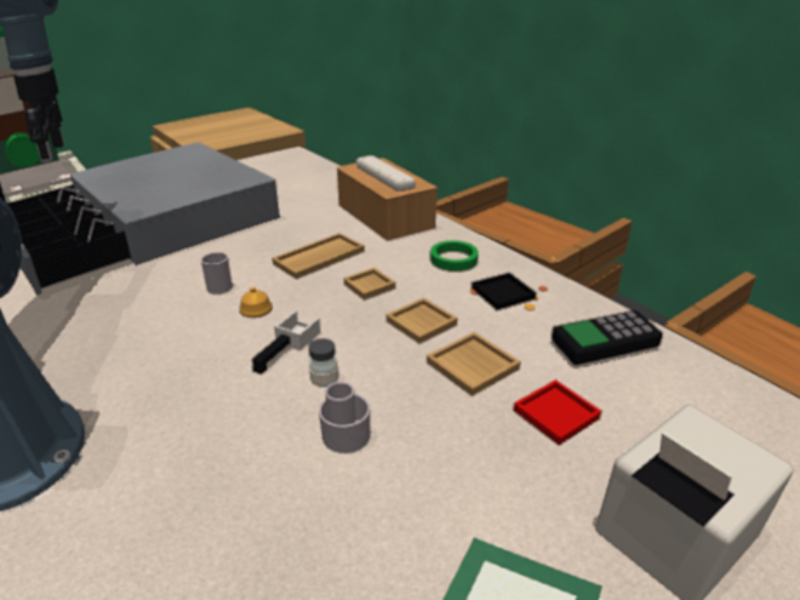

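Candidates in the scene picture (800x600):
- **Wood trays:** large (318,350), medium (394,336), small (470,316), oblong (540,293). Look-alikes to reject are the red one (234,380) and the black one (421,409).
- **Steel and glass things:** large cup with the small cup inside (283,265), jar (347,266), scoop (397,260), bell (455,250), medium cup (497,227).

In the side picture the same things are:
- **Cups and others:** large and small cup (345,420), jar (323,362), scoop (287,340), bell (256,302), medium cup (216,273).
- **Trays:** large (473,362), medium (421,320), small (369,283), oblong (318,255).

```bash
cat > h.py <<'E'
import numpy as np,cv2
from scipy.spatial.transform import Rotation as R
def rot(q): return R.from_quat(np.roll(q,-1))
def rays(c,uv):
    "pixel -> camera slopes (undistorted)"
    d=(np.asarray(uv,float)-[c["cx"],c["cy"]])/[c["fx"],c["fy"]]
    s=d.copy()
    for _ in range(10): s=d/(1+float(c["k1"])*(s**2).sum(-1,keepdims=True))
    return np.concatenate([s,np.ones(s.shape[:-1]+(1,))],-1)
def cloud(c):
    v,u=np.mgrid[:420,:560]; r=rays(c,np.stack([u,v],-1))
    return rot(c["rotation"]).apply((r*c["z_map"][...,None]).reshape(-1,3)).reshape(420,560,3)+c["xyz"]
def plane(c,uv,z):
    d=rot(c["rotation"]).apply(rays(c,np.atleast_2d(uv))); return c["xyz"]+d*((z-c["xyz"][2])/d[:,2])[:,None]
def rows(o,target,ang=None):
    "tool-frame shift mm to world target; angle of tool y (closing) in world xy"
    T=rot(o["eef_rot"]); d=T.inv().apply(np.asarray(target)-o["eef_pos"])*1000
    y=T.apply([0,1,0]); return np.round(d,1),np.round(np.arctan2(y[1],y[0]),3)
def circle(p):
    A=np.c_[2*p[:,:2],np.ones(len(p))]; s=np.linalg.lstsq(A,(p[:,:2]**2).sum(1),rcond=None)[0]
    return s[:2],np.sqrt(s[2]+s[:2]@s[:2])
E
python3 - <<'E'
from h import *
S={"large_tray":((318,350),(473,362)),"medium_tray":((394,336),(421,320)),"small_tray":((470,316),(369,283)),"scoop_tray":((540,293),(318,255)),
"cups":((283,265),(345,420)),"jar":((347,266),(323,362)),"scoop":((397,260),(287,340)),"bell":((455,250),(256,302)),"medium":((497,227),(216,273))}
for i,n in enumerate(("scene","side")):
    c=dict(np.load(n+"0.npz")); P=cloud(c); f=c["frame"].astype(int)
    hsv=cv2.cvtColor(c["frame"],cv2.COLOR_BGR2HSV)
    tab=P[(abs(P[...,2])<.02)&(P[...,0]>.3)&(P[...,0]<.8)]; print(n,"table z",np.median(tab[:,2]).round(4),tab[:,2].std().round(4))
    m=((P[...,2]>.007)&(P[...,2]<.2)&(P[...,0]>.25)&(P[...,0]<1)).astype(np.uint8)
    wood=((hsv[...,0]>8)&(hsv[...,0]<25)&(hsv[...,1]>90)&(hsv[...,2]>90)).astype(np.uint8)
    for k,s in S.items():
        u,v=(np.array(s[i])*.7).astype(int)
        mm=wood if "tray" in k else m
        _,L=cv2.connectedComponents(mm); w=L[v-3:v+4,u-3:u+4]; l=np.bincount(w[w>0]).argmax() if (w>0).any() else 0
        ys,xs=np.where(L==l); p=P[ys,xs]
        if not l: print(k,"none");continue
        if "tray" in k:
            # rim outline: hull pixels cast to z=.016
            hull=cv2.convexHull(np.c_[xs,ys].astype(np.float32))[:,0]
            q=plane(c,hull,.016)[:,:2].astype(np.float32); r=cv2.minAreaRect(q*1000)
            q2=p[(p[:,2]>.012)&(p[:,2]<.022)][:,:2].astype(np.float32); r2=cv2.minAreaRect(q2*1000)
            fl=p[p[:,2]<.0115]
            print(k,len(xs),np.round(r[0]+r[1]+(r[2],),1),"depth",np.round(r2[0]+r2[1]+(r2[2],),1),"zmax",np.percentile(p[:,2],97).round(4),"floor",np.median(fl[:,2]).round(4))
        else:
            z=np.percentile(p[:,2],97); t=p[p[:,2]>z-.006]; c0,rr=circle(t)
            print(k,len(xs),(xs.min(),xs.max(),ys.min(),ys.max()),"ztop",z.round(4),"circ",c0.round(4),rr.round(4),"mean",p[:,:2].mean(0).round(3),"bbox",p.min(0).round(3),p.max(0).round(3))
E
```

```text
scene table z -0.0003 0.0049
large_tray 1080 [ 651.5 -233.9  105.2  103.5    0.9] depth [ 649.6 -234.1  107.1  103.5    1.2] zmax 0.0167 floor 0.0051
medium_tray 721 [663.3 -91.6  89.1  89.    2.9] depth [660.6 -91.5  91.7  88.9   3.4] zmax 0.0169 floor 0.0053
small_tray 426 [663.3  66.3  72.   73.7  88.6] depth [661.4  67.4  71.7  74.2  89.3] zmax 0.017 floor 0.0054
scoop_tray 3147 [725.8 354.4 383.1 311.6  83.5] depth [647.8 229.9 181.5  88.2   6. ] zmax 0.1016 floor 0.0054
cups 583 (np.int64(186), np.int64(210), np.int64(169), np.int64(200)) ztop 0.0826 circ [ 0.4016 -0.246 ] 0.0174 mean [ 0.416 -0.247] bbox [ 0.378 -0.279  0.007] [ 0.444 -0.212  0.085]
jar 291 (np.int64(236), np.int64(250), np.int64(175), np.int64(197)) ztop 0.0625 circ [ 0.4502 -0.1195] 0.0147 mean [ 0.459 -0.122] bbox [ 0.43  -0.142  0.007] [ 0.474 -0.098  0.065]
scoop 403 (np.int64(257), np.int64(295), np.int64(169), np.int64(195)) ztop 0.0317 circ [ 0.4461 -0.0132] 0.0381 mean [ 0.447 -0.012] bbox [ 0.365 -0.053  0.007] [0.51  0.035 0.037]
bell 211 (np.int64(309), np.int64(326), np.int64(166), np.int64(181)) 
[... 956 characters left out ...]
nt64(216), np.int64(237), np.int64(237), np.int64(269)) ztop 0.0628 circ [ 0.4463 -0.1238] 0.0146 mean [ 0.442 -0.132] bbox [ 0.425 -0.145  0.007] [ 0.468 -0.102  0.064]
scoop 713 (np.int64(176), np.int64(224), np.int64(218), np.int64(259)) ztop 0.0324 circ [ 0.4333 -0.0197] 0.0416 mean [ 0.437 -0.021] bbox [ 0.366 -0.056  0.007] [0.507 0.032 0.035]
bell 332 (np.int64(167), np.int64(190), np.int64(201), np.int64(221)) ztop 0.0424 circ [0.4495 0.1203] 0.0073 mean [0.444 0.11 ] bbox [0.42  0.09  0.007] [0.478 0.139 0.047]
medium 514 (np.int64(140), np.int64(162), np.int64(176), np.int64(204)) ztop 0.0672 circ [0.4267 0.2365] 0.025 mean [0.424 0.228] bbox [0.4   0.208 0.007] [0.454 0.265 0.069]
```

Run:
```python
import numpy as np,cv2
a=np.load("scene0.npz")["frame"];b=np.load("side0.npz")["frame"]
A=cv2.resize(a[140:290,170:420],(800,480),interpolation=cv2.INTER_CUBIC)
cv2.imwrite("pics/crop1.png",A)
```

```text
(no output)
```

View pics/crop1.png

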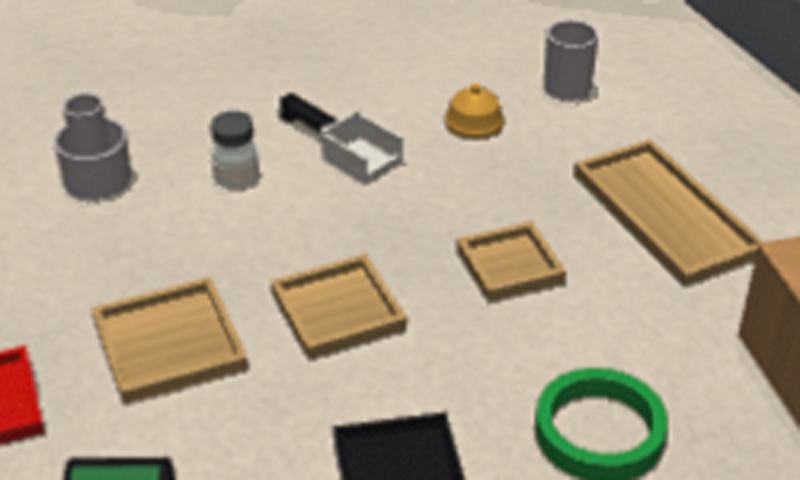

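The crop confirms the choice: plain wood trays for large, medium, small and oblong, with the red and black ones rejected. Measured outsides are about 105, 89, 73 and 177x89 mm, with tops near 17 mm and floors near 6 mm. Cup tops come out at 84 mm (small) and 67 mm (medium), which match the text. I'll start with the medium cup.

{"api": "jog_arm", "payload": {"series": [[[0, 0, 0, 0, 0, -0.136, 85], [0, 0, 0, 0, 0, -0.136, 85], [0, 0, 0, 0, 0, -0.136, 85], [-28, -40, 0, 0, 0, 0, 85], [-28, -40, 0, 0, 0, 0, 85], [-28, -40, 0, 0, 0, 0, 85], [-28, -40, 0, 0, 0, 0, 85], [-28, -40, 0, 0, 0, 0, 85], [-28, -40, 0, 0, 0, 0, 85], [-28, -40, 0, 0, 0, 0, 85]]]}}

```text
time_s: 1.1
eef_pos: [0.4246, 0.2461, 0.2312]
eef_rot: [-0.0, -0.0, 1.0, 0.0]
wrist_force: [1.3, 0.8, -0.6]
opening: 0.999
grasp_force: 0.0
```

```bash
cat > look.py <<'E'
import sys; from h import *; from bench import ctrl
def look(tag):
    c=ctrl.camera("wrist"); np.savez(tag+".npz",**c); return c
def tops(c,zlo=.007):
    "print each blob standing above the counter"
    P=cloud(c); m=((P[...,2]>zlo)&(c["z_map"]>0)&(P[...,2]<.13)).astype(np.uint8); n,L,st,_=cv2.connectedComponentsWithStats(m)
    for l in range(1,n):
        if st[l,4]<150: continue
        p=P[L==l]; z=np.percentile(p[:,2],95); t=p[p[:,2]>z-.004]; c0,rr=circle(t)
        print("px",st[l].tolist(),"ztop",z.round(4),"circ",c0.round(4),rr.round(4),"bbox",p.min(0).round(3)[:2],p.max(0).round(3)[:2],flush=True)
E
python3 - <<'E'
from look import *
o=ctrl.get_obs(); c=look("w1"); print(o["time_s"],o["eef_pos"].round(4) if hasattr(o["eef_pos"],'round') else o["eef_pos"],o["eef_rot"],c["xyz"],c["rotation"])
tops(c); print(rows(o,[.4275,.238,.2])); cv2.imwrite("pics/w1.png",c["frame"])
E
```

```text
1.1 [0.4246 0.2461 0.2312] [-4.44426311e-05 -1.59399027e-04  9.99999986e-01  2.09153703e-05] [0.35062606 0.24712658 0.37585419] [0.10303259 0.69922696 0.69982709 0.10347941]
px [458, 0, 102, 351, 29070] ztop 0.1029 circ [0.4374 0.4871] 0.0739 bbox [0.252 0.437] [0.601 0.512]
px [0, 123, 91, 136, 3916] ztop 0.0337 circ [0.4658 0.0007] 0.0296 bbox [ 0.365 -0.038] [0.505 0.037]
px [245, 156, 59, 66, 1939] ztop 0.0688 circ [0.4254 0.2406] 0.0242 bbox [0.4   0.215] [0.452 0.266]
px [139, 173, 57, 56, 2492] ztop 0.0408 circ [0.4488 0.1268] 0.0096 bbox [0.419 0.098] [0.479 0.156]
px [221, 289, 86, 99, 6661] ztop 0.0187 circ [0.6125 0.229 ] 0.0548 bbox [0.552 0.179] [0.694 0.278]
px [0, 330, 44, 26, 442] ztop 0.0187 circ [ 0.6099 -0.0777] 0.0147 bbox [ 0.613 -0.115] [ 0.653 -0.047]
(array([-2.9, -8.1, 31.2]), np.float64(1.571))
```

View pics/w1.png

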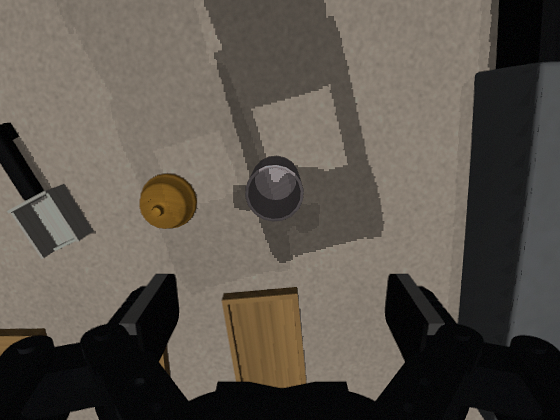

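The wrist picture shows the medium cup at (275,190), the bell at (167,201), the scoop at (40,200) and the oblong tray at (262,335). The cup's position agrees with the other views to within 3 mm. Next I descend and grip.

{"api": "jog_arm", "payload": {"series": [[[-2, -7, 30, 0, 0, 0, 85], [0, 0, 40, 0, 0, 0, 85], [0, 0, 40, 0, 0, 0, 85], [0, 0, 40, 0, 0, 0, 85], [0, 0, 40, 0, 0, 0, 85], [0, 0, 13, 0, 0, 0, 85], [0, 0, 0, 0, 0, 0, 45], [0, 0, 0, 0, 0, 0, 45], [0, 0, 0, 0, 0, 0, 45], [0, 0, 0, 0, 0, 0, 45]]]}}

```text
time_s: 2.15
eef_pos: [0.428, 0.2415, 0.0304]
eef_rot: [0.002, -0.0, 1.0, 0.001]
wrist_force: [0.3, -1.0, 4.8]
opening: 0.597
grasp_force: 62.8
```

{"api": "jog_arm", "payload": {"series": [[[0, 0, -30, 0, 0, 0, 45], [0, 0, -35, 0, 0, 0, 45], [0, 0, -35, 0, 0, 0, 45], [-25, -36, 0, 0, 0, 0, 45], [-25, -36, 0, 0, 0, 0, 45], [-25, -36, 0, 0, 0, 0, 45], [-25, -36, 0, 0, 0, 0, 45], [-25, -36, 0, 0, 0, 0, 45], [-25, -36, 0, 0, 0, 0, 45], [-25, -36, 0, 0, 0, 0, 45]]]}}

```text
time_s: 3.15
eef_pos: [0.6023, -0.0127, 0.1295]
eef_rot: [0.001, -0.0, 1.0, -0.0]
wrist_force: [0.6, -0.2, 0.2]
opening: 0.599
grasp_force: 63.1
```

Run:
```python
from look import *
o=ctrl.get_obs(); c=look("w2"); print(o["time_s"],o["eef_pos"].round(4),o["opening"])
P=cloud(c); hsv=cv2.cvtColor(c["frame"],cv2.COLOR_BGR2HSV)
wood=((hsv[...,0]>8)&(hsv[...,0]<25)&(hsv[...,1]>90)&(hsv[...,2]>60)&(P[...,2]<.03)&(c["z_map"]>0)).astype(np.uint8)
n,L,st,_=cv2.connectedComponentsWithStats(wood)
for l in range(1,n):
    if st[l,4]<300: continue
    p=P[L==l]; r=p[p[:,2]>.012][:,:2].astype(np.float32)*1000; q=cv2.minAreaRect(r)
    print(st[l].tolist(),np.round(q[0]+q[1]+(q[2],),1),"z",np.percentile(p[:,2],[5,50,97]).round(4))
print(rows(o,[.661,-.093,.13])); cv2.imwrite("pics/w2.png",c["frame"])
```

```text
3.15 [ 0.6023 -0.0127  0.1295] 0.5990484438647753
[441, 0, 89, 34, 1618] [469.2 123.7  49.3  17.1  87.6] z [0.0076 0.017  0.0296]
[518, 153, 42, 202, 5562] [646.8 206.6 177.   39.2   6. ] z [0.0074 0.0088 0.0191]
[0, 199, 81, 120, 7785] [ 6.477e+02 -2.168e+02  1.054e+02  7.280e+01  3.000e-01] z [0.0071 0.0084 0.0188]
[118, 223, 116, 103, 6477] [658.7 -90.7  86.7  88.9   3.2] z [0.0072 0.0085 0.0189]
[338, 233, 95, 85, 4490] [659.8  68.3  72.1  72.9  89.1] z [0.0074 0.0088 0.0191]
(array([-58.7, -80.3,  -0.4]), np.float64(1.571))
```

View pics/w2.png

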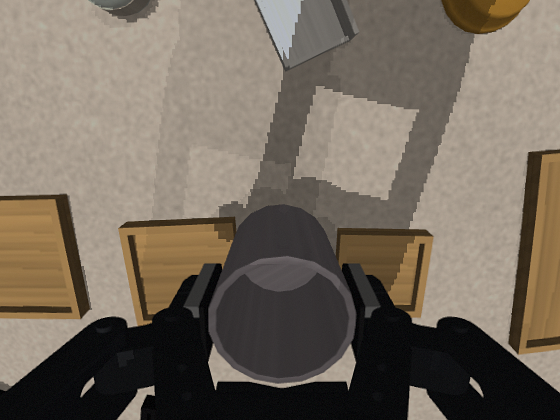

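Picture: the medium cup is held upright and centred at (285,300). The medium tray is at (180,270) and the small tray at (385,275). Next I place the cup.

{"api": "jog_arm", "payload": {"series": [[[-20, -27, 0, 0, 0, 0, 45], [-19, -26, 0, 0, 0, 0, 45], [-19, -26, 0, 0, 0, 0, 45], [0, 0, 0, 0, 0, 0, 45], [0, 0, 35, 0, 0, 0, 45], [0, 0, 35, 0, 0, 0, 45], [0, 0, 16, 0, 0, 0, 45], [0, 0, 5, 0, 0, 0, 45], [0, 0, 0, 0, 0, 0, 45], [0, 0, 0, 0, 0, 0, 45]]]}}

```text
time_s: 4.2
eef_pos: [0.66, -0.0899, 0.0387]
eef_rot: [0.001, -0.0, 1.0, -0.0]
wrist_force: [-0.2, -1.2, -0.6]
opening: 0.601
grasp_force: 63.2
```

{"api": "jog_arm", "payload": {"series": [[[0, -2, 1.5, 0, 0, 0, 45], [0, 0, 0, 0, 0, 0, 45], [0, 0, 0, 0, 0, 0, 80], [0, 0, 0, 0, 0, 0, 80], [0, 0, 0, 0, 0, 0, 80], [0, 0, 0, 0, 0, 0, 80], [0, 0, -25, 0, 0, 0, 80], [0, 0, -40, 0, 0, 0, 85], [0, 0, -40, 0, 0, 0, 85], [0, 0, -40, 0, 0, 0, 85]]]}}

```text
time_s: 5.2
eef_pos: [0.6589, -0.0919, 0.1821]
eef_rot: [-0.0, -0.0, 1.0, 0.0]
wrist_force: [0.6, 0.1, 0.7]
opening: 0.994
grasp_force: 0.0
```

Run:
```python
from look import *
o=ctrl.get_obs(); c=look("w3"); print(o["time_s"],o["eef_pos"].round(4),o["opening"]); tops(c); 
print(rows(o,[.402,-.248,.19]))
```

```text
5.2 [ 0.6589 -0.0919  0.1821] 0.993648815541626
px [54, 118, 133, 119, 13077] ztop 0.0187 circ [ 0.6477 -0.233 ] 0.0565 bbox [ 0.595 -0.287] [ 0.701 -0.181]
px [228, 139, 104, 103, 9688] ztop 0.0739 circ [ 0.6574 -0.092 ] 0.0241 bbox [ 0.613 -0.137] [ 0.706 -0.045]
px [411, 151, 94, 81, 6420] ztop 0.0189 circ [0.6593 0.0677] 0.0382 bbox [0.623 0.031] [0.696 0.106]
px [0, 152, 22, 93, 1235] ztop 0.0188 circ [ 0.6754 -0.3631] 0.0259 bbox [ 0.623 -0.368] [ 0.711 -0.343]
px [21, 296, 90, 51, 2655] ztop 0.0395 circ [ 0.7902 -0.3128] 0.0186 bbox [ 0.767 -0.35 ] [ 0.808 -0.265]
px [222, 316, 96, 72, 5181] ztop 0.0187 circ [ 0.8379 -0.1054] 0.0445 bbox [ 0.791 -0.154] [ 0.882 -0.054]
px [367, 336, 35, 65, 1063] ztop 0.0271 circ [0.8527 0.0312] 0.0274 bbox [0.816 0.001] [0.886 0.03 ]
px [67, 407, 27, 13, 239] ztop 0.0402 circ [ 0.8963 -0.3095] 0.0062 bbox [ 0.889 -0.319] [ 0.927 -0.298]
(array([ 256.9, -156. ,   -7.8]), np.float64(1.571))
```

{"api": "jog_arm", "payload": {"series": [[[35, -21, 0, 0, 0, 0, 85], [37, -22, 0, 0, 0, 0, 85], [37, -23, 0, 0, 0, 0, 85], [37, -23, 0, 0, 0, 0, 85], [37, -23, 0, 0, 0, 0, 85], [37, -22, 0, 0, 0, 0, 85], [37, -22, 0, 0, 0, 0, 85], [0, 0, 0, 0, 0, 0, 85], [0, 0, 0, 0, 0, 0, 85], [0, 0, 0, 0, 0, 0, 85]]]}}

```text
time_s: 6.25
eef_pos: [0.4029, -0.2479, 0.181]
eef_rot: [0.0, -0.0, 1.0, -0.0]
wrist_force: [0.3, -0.3, -0.7]
opening: 0.995
grasp_force: 0.0
```

Run:
```python
from look import *
o=ctrl.get_obs(); c=look("w4"); print(o["time_s"],o["eef_pos"].round(4),c["xyz"]); tops(c)
P=cloud(c)
for lo,hi in((.079,.09),(.046,.056)):
    p=P[(P[...,2]>lo)&(P[...,2]<hi)&(abs(P[...,0]-.405)<.045)&(abs(P[...,1]+.248)<.045)]; print(len(p),circle(p),p.min(0).round(4),p.max(0).round(4))
cv2.imwrite("pics/w4.png",c["frame"])
```

```text
6.25 [ 0.4029 -0.2479  0.181 ] [ 0.32876852 -0.24686601  0.32563961]
px [496, 149, 64, 153, 4431] ztop 0.034 circ [ 0.462  -0.0077] 0.0259 bbox [ 0.365 -0.054] [0.506 0.033]
px [243, 156, 85, 89, 5205] ztop 0.0862 circ [ 0.3992 -0.2451] 0.0172 bbox [ 0.371 -0.277] [ 0.439 -0.211]
px [0, 162, 34, 72, 1294] ztop 0.0192 circ [ 0.4108 -0.4998] 0.0161 bbox [ 0.376 -0.517] [ 0.444 -0.477]
px [393, 213, 72, 68, 3291] ztop 0.0651 circ [ 0.4458 -0.1194] 0.014 bbox [ 0.424 -0.142] [ 0.466 -0.099]
px [244, 363, 99, 25, 1891] ztop 0.019 circ [ 0.6474 -0.2331] 0.0583 bbox [ 0.594 -0.287] [ 0.626 -0.182]
px [175, 383, 19, 18, 200] ztop 0.019 circ [ 0.6273 -0.35  ] 0.0053 bbox [ 0.621 -0.364] [ 0.641 -0.344]
864 (array([ 0.39901997, -0.2451043 ]), np.float64(0.01713218076238534)) [ 0.3809 -0.2638  0.079 ] [ 0.4184 -0.2268  0.0881]
1470 (array([ 0.40468346, -0.2441034 ]), np.float64(0.029926207414402363)) [ 0.3713 -0.2773  0.046 ] [ 0.4387 -0.2106  0.0558]
```

View pics/w4.png

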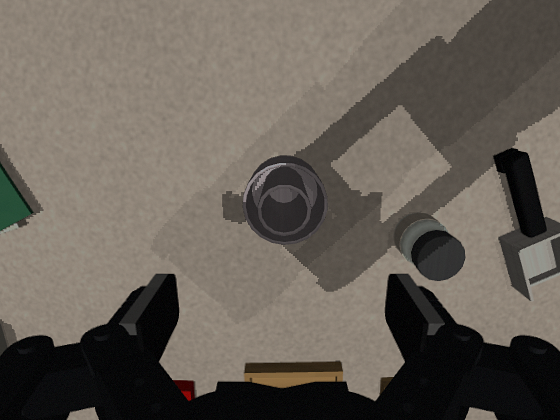

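The wrist picture shows the nested cups at (285,200), jar at (432,245) and scoop at (530,215). The small cup's top is free of its surroundings. Next I grip it above the large cup's rim.

{"api": "jog_arm", "payload": {"series": [[[3, 1.5, 20, 0, 0, 0, 85], [0, 0, 40, 0, 0, 0, 85], [0, 0, 40, 0, 0, 0, 85], [0, 0, 20, 0, 0, 0, 85], [0, 0, 6, 0, 0, 0, 70], [0, 0, 0, 0, 0, 0, 30], [0, 0, 0, 0, 0, 0, 30], [0, 0, 0, 0, 0, 0, 30], [0, 0, 0, 0, 0, 0, 30], [0, 0, 0, 0, 0, 0, 30]]]}}

```text
time_s: 7.3
eef_pos: [0.4003, -0.2473, 0.0564]
eef_rot: [0.001, -0.0, 1.0, -0.001]
wrist_force: [0.9, 2.4, 7.4]
opening: 0.424
grasp_force: 60.3
```

{"api": "jog_arm", "payload": {"series": [[[0, 0, -20, 0, 0, 0, 30], [0, 0, -35, 0, 0, 0, 30], [0, 0, -35, 0, 0, 0, 30], [0, 0, -30, 0, 0, 0, 30], [-28, 33, 0, 0, 0, 0, 30], [-28, 33, 0, 0, 0, 0, 30], [-28, 33, 0, 0, 0, 0, 30], [-28, 33, 0, 0, 0, 0, 30], [-28, 33, 0, 0, 0, 0, 30], [-28, 33, 0, 0, 0, 0, 30]]]}}

```text
time_s: 8.3
eef_pos: [0.5683, -0.0472, 0.1756]
eef_rot: [0.001, -0.0, 1.0, -0.0]
wrist_force: [0.5, -1.3, 0.6]
opening: 0.424
grasp_force: 60.1
```

Run:
```python
from look import *
o=ctrl.get_obs(); c=look("w5"); print(o["time_s"],o["eef_pos"].round(4),o["opening"]); tops(c); print(rows(o,[.66,.067,.17]))
cv2.imwrite("pics/w5.png",c["frame"])
```

```text
8.3 [ 0.5683 -0.0472  0.1756] 0.4244985579427413
px [0, 0, 76, 38, 1974] ztop 0.0519 circ [ 0.4134 -0.2392] 0.0241 bbox [ 0.408 -0.275] [ 0.44  -0.211]
px [143, 0, 77, 74, 4141] ztop 0.0651 circ [ 0.447  -0.1182] 0.0139 bbox [ 0.427 -0.138] [ 0.469 -0.096]
px [297, 0, 93, 120, 3123] ztop 0.036 circ [4.668e-01 4.000e-04] 0.0294 bbox [ 0.417 -0.034] [0.506 0.036]
px [455, 11, 80, 78, 4680] ztop 0.041 circ [0.4491 0.1256] 0.0091 bbox [0.42  0.096] [0.479 0.149]
px [510, 181, 50, 171, 6650] ztop 0.0188 circ [0.6355 0.2857] 0.1104 bbox [0.558 0.179] [0.737 0.249]
px [20, 219, 129, 105, 10754] ztop 0.0186 circ [ 0.6462 -0.2335] 0.0557 bbox [ 0.595 -0.287] [ 0.702 -0.18 ]
px [183, 239, 67, 65, 2001] ztop 0.0192 circ [ 0.6429 -0.1069] 0.0283 bbox [ 0.614 -0.137] [ 0.676 -0.076]
px [363, 247, 83, 74, 4883] ztop 0.0189 circ [0.6562 0.0686] 0.0364 bbox [0.623 0.032] [0.696 0.106]
px [0, 370, 38, 32, 527] ztop 0.0372 circ [ 0.7792 -0.3313] 0.0083 bbox [ 0.767 -0.344] [ 0.79  -0.314]
(array([-91.7, 114.2,   5.6]), np.float64(1.571))
```

View pics/w5.png

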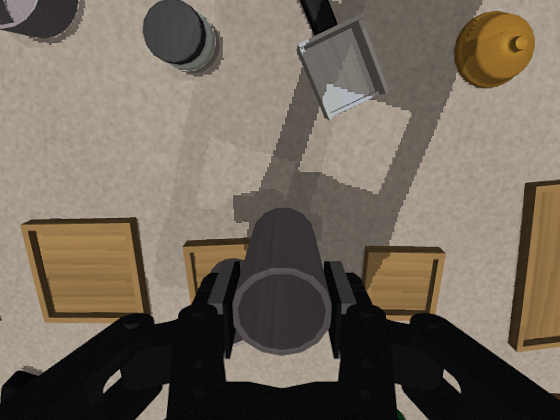

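Picture: the small cup is held upright at (283,300), and its tray at (403,283) is free. Next I carry it over and lower it.

{"api": "jog_arm", "payload": {"series": [[[-23, 28, 0, 0, 0, 0, 30], [-23, 29, 0, 0, 0, 0, 30], [-23, 29, 0, 0, 0, 0, 30], [-23, 29, 0, 0, 0, 0, 30], [0, 0, 0, 0, 0, 0, 30], [0, 0, 40, 0, 0, 0, 30], [0, 0, 40, 0, 0, 0, 30], [0, 0, 27, 0, 0, 0, 30], [0, 0, 7, 0, 0, 0, 30], [0, 0, 0, 0, 0, 0, 30]]]}}

```text
time_s: 9.35
eef_pos: [0.6587, 0.066, 0.0607]
eef_rot: [-0.001, 0.0, 1.0, -0.0]
wrist_force: [0.3, -0.4, -0.5]
opening: 0.421
grasp_force: 60.3
```

{"api": "jog_arm", "payload": {"series": [[[0, 1, 2, 0, 0, 0, 30], [0, 0, 0, 0, 0, 0, 30], [0, 0, 0, 0, 0, 0, 70], [0, 0, 0, 0, 0, 0, 70], [0, 0, 0, 0, 0, 0, 70], [0, 0, 0, 0, 0, 0, 70], [0, 0, -20, 0, 0, 0, 70], [0, 0, -35, 0, 0, 0, 85], [0, 0, -40, 0, 0, 0, 85], [0, 0, -40, 0, 0, 0, 85]]]}}

```text
time_s: 10.35
eef_pos: [0.6587, 0.0675, 0.1948]
eef_rot: [-0.0, -0.0, 1.0, 0.0]
wrist_force: [0.7, -0.3, -0.7]
opening: 0.996
grasp_force: 0.0
```

Run:
```python
from look import *
o=ctrl.get_obs(); c=look("w6"); print(o["time_s"],o["eef_pos"].round(4),o["opening"]); tops(c); print(rows(o,[.4055,-.247,.19]))
```

```text
10.35 [0.6587 0.0675 0.1948] 0.9955701771703738
px [407, 70, 103, 197, 17380] ztop 0.0187 circ [0.6428 0.2296] 0.0711 bbox [0.553 0.179] [0.737 0.283]
px [0, 121, 34, 109, 2475] ztop 0.0188 circ [ 0.6491 -0.2251] 0.0516 bbox [ 0.595 -0.215] [ 0.7   -0.179]
px [45, 139, 123, 98, 9808] ztop 0.0737 circ [ 0.6579 -0.0911] 0.0242 bbox [ 0.614 -0.137] [ 0.706 -0.044]
px [242, 148, 81, 87, 6212] ztop 0.0879 circ [0.6584 0.0694] 0.0172 bbox [0.623 0.032] [0.696 0.105]
px [81, 309, 33, 28, 488] ztop 0.0191 circ [ 0.8082 -0.129 ] 0.0135 bbox [ 0.792 -0.148] [ 0.822 -0.111]
px [456, 321, 104, 30, 1328] ztop 0.0415 circ [0.6741 0.3314] 0.144 bbox [0.808 0.257] [0.821 0.38 ]
px [219, 324, 94, 64, 2541] ztop 0.0272 circ [0.8566 0.0517] 0.0432 bbox [0.809 0.002] [0.894 0.102]
px [465, 407, 32, 13, 291] ztop 0.1033 circ [0.8402 0.2419] 0.0085 bbox [0.831 0.228] [0.847 0.257]
(array([ 253.3, -314.4,    5.1]), np.float64(1.571))
```

The small cup stands in its tray. Next I go back for the large cup.

{"api": "jog_arm", "payload": {"series": [[[28, -35, 0, 0, 0, 0, 85], [28, -35, 0, 0, 0, 0, 85], [28, -35, 0, 0, 0, 0, 85], [28, -35, 0, 0, 0, 0, 85], [28, -35, 0, 0, 0, 0, 85], [28, -35, 0, 0, 0, 0, 85], [28, -35, 0, 0, 0, 0, 85], [28, -35, 0, 0, 0, 0, 85], [28, -35, 0, 0, 0, 0, 85], [0, 0, 0, 0, 0, 0, 85]]]}}

```text
time_s: 11.4
eef_pos: [0.4046, -0.2514, 0.194]
eef_rot: [-0.0, 0.003, 1.0, -0.001]
wrist_force: [0.8, 1.2, -0.1]
opening: 0.996
grasp_force: 0.0
```

Run:
```python
from look import *
o=ctrl.get_obs(); c=look("w7"); print(o["time_s"],o["eef_pos"].round(4)); tops(c); print(rows(o,[.4055,-.247,.015]))
```

```text
11.4 [ 0.4046 -0.2514  0.194 ]
px [0, 139, 46, 95, 2358] ztop 0.0195 circ [ 0.4057 -0.5105] 0.0232 bbox [ 0.356 -0.533] [ 0.449 -0.477]
px [492, 144, 68, 148, 4312] ztop 0.0341 circ [ 0.4629 -0.0046] 0.0276 bbox [ 0.364 -0.054] [0.506 0.033]
px [249, 152, 81, 85, 2663] ztop 0.0528 circ [ 0.4047 -0.2442] 0.0321 bbox [ 0.371 -0.278] [ 0.438 -0.211]
px [394, 206, 69, 65, 3032] ztop 0.0651 circ [ 0.4458 -0.1194] 0.014 bbox [ 0.424 -0.142] [ 0.465 -0.1  ]
px [0, 314, 18, 42, 502] ztop 0.0326 circ [ 0.5663 -0.55  ] 0.0066 bbox [ 0.544 -0.561] [ 0.578 -0.547]
px [249, 354, 97, 34, 2637] ztop 0.0187 circ [ 0.6442 -0.2337] 0.0563 bbox [ 0.593 -0.287] [ 0.64  -0.182]
px [382, 369, 17, 22, 166] ztop 0.0188 circ [ 0.6234 -0.1314] 0.0058 bbox [ 0.616 -0.137] [ 0.642 -0.12 ]
px [168, 373, 34, 28, 564] ztop 0.019 circ [ 0.6324 -0.358 ] 0.0119 bbox [ 0.62  -0.381] [ 0.658 -0.344]
(array([ -0.9,   4.8, 179. ]), np.float64(1.565))
```

{"api": "jog_arm", "payload": {"series": [[[0, 6, 10, 0, 0, 0, 85], [0, 0, 35, 0, 0, 0, 85], [0, 0, 35, 0, 0, 0, 85], [0, 0, 35, 0, 0, 0, 85], [0, 0, 30, 0, 0, 0, 85], [0, 0, 22, 0, 0, 0, 85], [0, 0, 10, 0, 0, 0, 85], [0, 0, 0, 0, 0, 0, 60], [0, 0, 0, 0, 0, 0, 60], [0, 0, 0, 0, 0, 0, 60]]]}}

```text
time_s: 12.45
eef_pos: [0.4082, -0.2419, 0.0179]
eef_rot: [0.001, -0.0, 1.0, -0.001]
wrist_force: [-0.3, 0.3, -0.9]
opening: 0.763
grasp_force: 66.3
```

{"api": "jog_arm", "payload": {"series": [[[0, 0, -20, 0, 0, 0, 60], [0, 0, -30, 0, 0, 0, 60], [0, 0, -30, 0, 0, 0, 60], [-40, 1, 0, 0, 0, 0, 60], [-40, 1, 0, 0, 0, 0, 60], [-40, 1, 0, 0, 0, 0, 60], [-40, 1, 0, 0, 0, 0, 60], [-40, 1, 0, 0, 0, 0, 60], [-40, 1, 0, 0, 0, 0, 60], [0, 0, 0, 0, 0, 0, 60]]]}}

```text
time_s: 13.45
eef_pos: [0.6516, -0.2351, 0.0976]
eef_rot: [0.002, -0.001, 1.0, -0.001]
wrist_force: [0.1, -0.1, -0.6]
opening: 0.761
grasp_force: 66.9
```

Run:
```python
from look import *
o=ctrl.get_obs(); c=look("w8"); print(o["time_s"],o["eef_pos"].round(4),o["opening"],o["grasp_force"]); tops(c); print(rows(o,[.649,-.235,.0245]))
cv2.imwrite("pics/w8.png",c["frame"])
```

```text
13.45 [ 0.6516 -0.2351  0.0976] 0.7613260762641069 66.87939909752458
px [152, 133, 259, 169, 17769] ztop 0.1257 circ [ 0.661  -0.2339] 0.0439 bbox [ 0.595 -0.287] [ 0.678 -0.181]
px [419, 164, 141, 145, 17601] ztop 0.073 circ [ 0.6572 -0.0933] 0.024 bbox [ 0.613 -0.137] [ 0.706 -0.047]
px [0, 172, 130, 127, 14632] ztop 0.0186 circ [ 0.6659 -0.388 ] 0.0466 bbox [ 0.62  -0.436] [ 0.711 -0.345]
px [196, 237, 172, 148, 19630] ztop 0.1275 circ [ 0.65   -0.2339] 0.0305 bbox [ 0.636 -0.265] [ 0.682 -0.203]
px [194, 372, 33, 22, 324] ztop 0.0268 circ [ 0.7819 -0.2896] 0.0034 bbox [ 0.779 -0.303] [ 0.789 -0.278]
px [127, 391, 14, 29, 209] ztop 0.0388 circ [ 0.7929 -0.3452] 0.0069 bbox [ 0.78  -0.353] [ 0.808 -0.338]
px [423, 391, 43, 29, 847] ztop 0.0188 circ [ 0.8031 -0.107 ] 0.0073 bbox [ 0.797 -0.118] [ 0.835 -0.075]
(array([ 2.9,  0.2, 73. ]), np.float64(1.573))
```

View pics/w8.png

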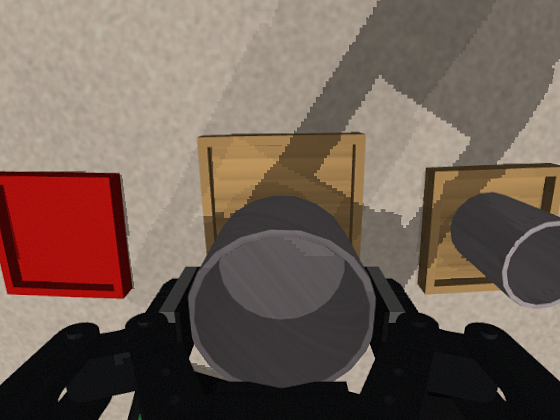

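Picture: the large cup is held at (283,310) over the large tray (282,180), with the red tray to its left at (65,235). Next I lower and release it.

{"api": "jog_arm", "payload": {"series": [[[2, 0, 30, 0, 0, 0, 60], [0, 0, 30, 0, 0, 0, 60], [0, 0, 10, 0, 0, 0, 60], [0, 0, 2.5, 0, 0, 0, 60], [0, 0, 0, 0, 0, 0, 60], [0, 0, 0, 0, 0, 0, 60], [0, 0, 0, 0, 0, 0, 85], [0, 0, 0, 0, 0, 0, 85], [0, 0, 0, 0, 0, 0, 85], [0, 0, 0, 0, 0, 0, 85]]]}}

```text
time_s: 14.5
eef_pos: [0.6454, -0.2356, 0.0246]
eef_rot: [0.0, -0.0, 1.0, -0.0]
wrist_force: [0.1, -0.1, -0.1]
opening: 0.992
grasp_force: 0.0
```

{"api": "jog_arm", "payload": {"series": [[[0, 0, -25, 0, 0, 0, 85], [0, 0, -45, 0, 0, 0, 85], [0, 0, -45, 0, 0, 0, 85], [0, 0, -45, 0, 0, 0, 85], [33, 34, 0, 0, 0, 0, 85], [33, 34, 0, 0, 0, 0, 85], [33, 34, 0, 0, 0, 0, 85], [33, 34, 0, 0, 0, 0, 85], [33, 34, 0, 0, 0, 0, 85], [33, 34, 0, 0, 0, 0, 85]]]}}

```text
time_s: 15.5
eef_pos: [0.4457, -0.0304, 0.1843]
eef_rot: [0.0, 0.0, 1.0, 0.0]
wrist_force: [1.2, 0.6, 0.7]
opening: 0.998
grasp_force: 0.0
```

{"api": "jog_arm", "payload": {"series": [[[0, 0, 0, 0, 0, 0, 85], [0, 0, 0, 0, 0, 0, 85], [0, 0, 0, 0, 0, 0, 85], [0, 0, 0, 0, 0, 0, 85], [0, 0, 0, 0, 0, 0, 85], [0, 0, 0, 0, 0, 0, 85], [0, 0, 0, 0, 0, 0, 85], [0, 0, 0, 0, 0, 0, 85], [0, 0, 0, 0, 0, 0, 85], [0, 0, 0, 0, 0, 0, 85]]]}}

```text
time_s: 16.5
eef_pos: [0.4471, -0.0316, 0.1843]
eef_rot: [-0.0, -0.0, 1.0, 0.0]
wrist_force: [-0.3, 0.0, 0.4]
opening: 0.995
grasp_force: 0.0
```

Run:
```python
from look import *
o=ctrl.get_obs(); c=look("w9"); print(o["time_s"],o["eef_pos"].round(4)); tops(c)
P=cloud(c); f=c["frame"]; box=(P[...,0]>.35)&(P[...,0]<.52)&(P[...,1]>-.08)&(P[...,1]<.06)&(c["z_map"]>0)&(P[...,2]<.05)
blk=box&(f.max(-1)<60)&(P[...,2]>.015); p=P[blk]
for zz in((.02,.032),(.015,.04)):
    h=p[(p[:,2]>zz[0])&(p[:,2]<zz[1])]; q=cv2.minAreaRect(h[:,:2].astype(np.float32)*1000); print("handle",len(h),np.round(q[0]+q[1]+(q[2],),1),np.percentile(h[:,2],[5,50,95]))
    h=h[:,:2]; m=h.mean(0); d=np.linalg.svd(h-m,full_matrices=False)[2][0]; print(m,d,np.degrees(np.arctan2(d[1],d[0])))
a=P[box&(P[...,2]>.008)]; q=cv2.minAreaRect(a[:,:2].astype(np.float32)*1000); print("all",np.round(q[0]+q[1]+(q[2],),1))
rim=P[box&(P[...,2]>.03)]; q=cv2.minAreaRect(rim[:,:2].astype(np.float32)*1000); print("rim",np.round(q[0]+q[1]+(q[2],),1))
cv2.imwrite("pics/w9.png",f)
```

```text
16.5 [ 0.4471 -0.0316  0.1843]
px [255, 95, 103, 164, 3543] ztop 0.0356 circ [4.664e-01 4.000e-04] 0.0297 bbox [ 0.365 -0.053] [0.505 0.036]
px [419, 159, 68, 63, 3355] ztop 0.0413 circ [0.4483 0.1262] 0.009 bbox [0.419 0.096] [0.478 0.149]
px [142, 164, 68, 65, 3100] ztop 0.065 circ [ 0.4461 -0.1183] 0.0141 bbox [ 0.424 -0.138] [ 0.466 -0.096]
px [482, 289, 78, 62, 3631] ztop 0.0187 circ [0.5945 0.2224] 0.0416 bbox [0.553 0.178] [0.622 0.269]
px [37, 325, 57, 22, 723] ztop 0.0188 circ [ 0.5923 -0.2599] 0.0162 bbox [ 0.595 -0.287] [ 0.622 -0.229]
px [179, 342, 89, 59, 3569] ztop 0.0425 circ [ 0.655  -0.0929] 0.0224 bbox [ 0.613 -0.137] [ 0.685 -0.046]
px [338, 349, 67, 52, 2406] ztop 0.0442 circ [0.6534 0.0663] 0.0123 bbox [0.622 0.032] [0.682 0.099]
px [67, 407, 32, 13, 291] ztop 0.057 circ [ 0.6476 -0.2341] 0.0279 bbox [ 0.666 -0.249] [ 0.676 -0.213]
px [472, 408, 25, 12, 215] ztop 0.0191 circ [0.7075 0.1963] 0.0052 bbox [0.699 0.193] [0.726 0.225]
handle 2258 [431.3 -16.7 137.9  47.3  26.7] [0.02500259 0.0278968  0.02936536]
[ 0.40843001 -0.02717962] [0.93571805 0.35274882] 20.655537981030307
handle 2384 [431.3 -17.  137.5  48.9  27.6] [0.02240717 0.02788742 0.02958987]
[ 0.4105951 -0.0262954] [0.93617759 0.3515274 ] 20.580766182826302
all [431.8 -15.7 140.2  50.2  24.8]
rim [437.5 -13.  127.3  50.2  24.8]
```

View pics/w9.png

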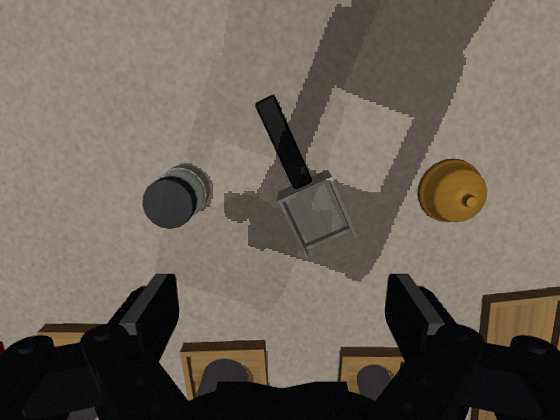

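The wrist picture shows the scoop at (305,175) with its handle to the upper left, jar at (175,195) and bell at (452,190). Its outline measures 140x50 mm, which matches the text, with centre (0.432,-0.016) and yaw 24.8°. Next I turn and go down on the handle.

{"api": "jog_arm", "payload": {"series": [[[15, 4, 20, 0, 0, 0, 85], [16, 5, 20, 0, 0, 0, 85], [0, 0, 20, 0, 0, -0.145, 60], [0, 0, 20, 0, 0, -0.144, 60], [0, 0, 20, 0, 0, -0.144, 60], [0, 0, 0, 0, 0, 0, 60], [0, 0, 0, 0, 0, 0, 60], [0, 0, 0, 0, 0, 0, 60], [0, 0, 0, 0, 0, 0, 60], [0, 0, 0, 0, 0, 0, 60]]]}}

```text
time_s: 17.55
eef_pos: [0.4168, -0.0228, 0.0851]
eef_rot: [0.001, -0.214, 0.977, -0.0]
wrist_force: [-0.0, 0.6, 0.8]
opening: 0.703
grasp_force: 0.0
```

Run:
```python
from look import *
o=ctrl.get_obs(); c=look("w10"); print(o["time_s"],o["eef_pos"].round(4)); 
P=cloud(c); f=c["frame"]; v=np.zeros((420,560),bool)
box=(P[...,0]>.35)&(P[...,0]<.52)&(P[...,1]>-.08)&(P[...,1]<.06)&(c["z_map"]>0)&(P[...,2]<.05)&(P[...,2]>.008)
a=P[box]; q=cv2.minAreaRect(a[:,:2].astype(np.float32)*1000); print("all",np.round(q[0]+q[1]+(q[2],),1))
h=P[box&(f.max(-1)<60)&(P[...,2]>.022)&(P[...,0]<.428)]; q=cv2.minAreaRect(h[:,:2].astype(np.float32)*1000); print("handle",len(h),np.round(q[0]+q[1]+(q[2],),1),np.percentile(h[:,2],95))
print(rows(o,[.4164,-.023,.003])); cv2.imwrite("pics/w10.png",f)
```

```text
17.55 [ 0.4168 -0.0228  0.0851]
all [431.7 -15.8 141.   50.3  24.9]
handle 3380 [399.5 -30.7  69.9  18.   24.8] 0.029075353872670733
(array([ 0.5,  0.1, 82.1]), np.float64(2.003))
```

View pics/w10.png

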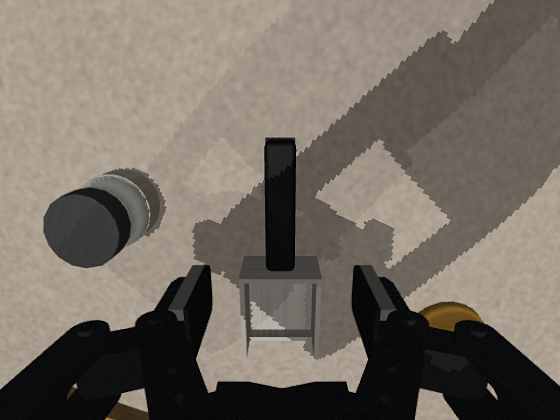

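Picture: the handle is centred between the fingers and aligned at (280,205), clear of the jar (90,225) and bell (450,320). Next I descend and grip.

{"api": "jog_arm", "payload": {"series": [[[0, 0, 30, 0, 0, 0, 60], [0, 0, 30, 0, 0, 0, 60], [0, 0, 17, 0, 0, 0, 60], [0, 0, 5, 0, 0, 0, 60], [0, 0, 0, 0, 0, 0, 60], [0, 0, 0, 0, 0, 0, 8], [0, 0, 0, 0, 0, 0, 8], [0, 0, 0, 0, 0, 0, 8], [0, 0, 0, 0, 0, 0, 8], [0, 0, 0, 0, 0, 0, 8]]]}}

```text
time_s: 18.6
eef_pos: [0.4172, -0.023, 0.0034]
eef_rot: [0.001, -0.215, 0.977, -0.001]
wrist_force: [-0.8, 0.6, 6.0]
opening: 0.198
grasp_force: 59.3
```

{"api": "jog_arm", "payload": {"series": [[[0, 0, 0, 0, 0, 0, 8], [0, 0, 0, 0, 0, 0, 8], [0, 0, -10, 0, 0, 0, 8], [0, 0, -20, 0, 0, 0, 8], [0, 0, -30, 0, 0, 0, 8], [0, 0, -30, 0, 0, 0, 8], [0, 0, 0, 0, 0, 0.109, 8], [0, 0, 0, 0, 0, 0.109, 8], [0, 0, 0, 0, 0, 0.109, 8], [0, 0, 0, 0, 0, 0, 8]]]}}

```text
time_s: 19.6
eef_pos: [0.4162, -0.0226, 0.0931]
eef_rot: [0.0, -0.053, 0.999, -0.0]
wrist_force: [0.0, -0.3, -0.6]
opening: 0.195
grasp_force: 58.5
```

Run:
```python
from look import *
for k in("scene","side"):
    c=ctrl.camera(k); np.savez(k+"2.npz",**c)
    P=cloud(c); a=P[(P[...,0]>.33)&(P[...,0]<.53)&(abs(P[...,1])<.09)&(P[...,2]>.05)&(P[...,2]<.125)]; print(k,len(a))
o=ctrl.get_obs(); c=look("w11"); print(o["time_s"],o["eef_pos"].round(4),o["opening"],o["grasp_force"])
P=cloud(c); f=c["frame"]; m=(P[...,2]>.05)&(P[...,2]<.14)&(f.max(-1)>70)
a=P[m]; print("bowl",len(a),np.percentile(a,[2,50,98],axis=0).round(4))
cv2.imwrite("pics/w11.png",f)
```

```text
scene 513
side 941
19.7 [ 0.4161 -0.0226  0.0927] 0.19806637047411843 58.502917885780334
bowl 2077 [[ 0.4047 -0.134   0.0631]
 [ 0.4417 -0.021   0.1207]
 [ 0.4741 -0.0071  0.1328]]
```

View pics/w11.png

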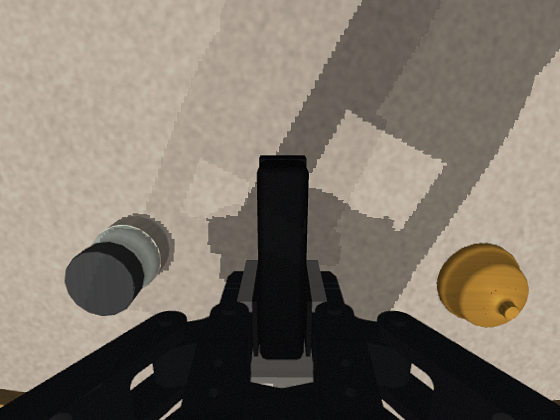

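Picture: the handle is held squarely at (283,255). I check its pitch while moving it over to the tray.

{"api": "jog_arm", "payload": {"series": [[[0, 0, -25, 0, 0, 0, 8], [-20, 19, 0, 0, 0, 0, 8], [-31, 29, 0, 0, 0, 0, 8], [-31, 29, 0, 0, 0, 0, 8], [-31, 29, 0, 0, 0, 0, 8], [-31, 29, 0, 0, 0, 0, 8], [-31, 29, 0, 0, 0, 0, 8], [-31, 29, 0, 0, 0, 0, 8], [-31, 32, 0, 0, 0, 0, 8], [0, 0, 0, 0, 0, 0, 8]]]}}

```text
time_s: 20.75
eef_pos: [0.63, 0.2302, 0.1165]
eef_rot: [0.001, -0.056, 0.998, 0.001]
wrist_force: [-0.9, -0.2, -0.3]
opening: 0.196
grasp_force: 58.8
```

Run:
```python
from look import *
o=ctrl.get_obs(); print(o["time_s"],o["eef_pos"].round(4),o["eef_rot"].round(3),o["opening"],rows(o,[.629,.227,.02]))
c=look("w12"); P=cloud(c); f=c["frame"]
# handle top pitch: black pixels up the handle column, before the fingers
hb=P[165:250,272:295].reshape(-1,3); hb=hb[(hb[:,2]>.08)&(hb[:,2]<.17)]; k=np.polyfit(hb[:,0],hb[:,2],1); print("handle dz/dx",k[0].round(3),np.median(hb[:,2]).round(4),hb[:,0].min(),hb[:,0].max())
hsv=cv2.cvtColor(f,cv2.COLOR_BGR2HSV)
for n in("scene","side"):
    c=ctrl.camera(n); np.savez(n+"3.npz",**c); P=cloud(c)
    x0,y0=.629,.227; d=P-[x0,y0,0]; 
    b=P[(d[...,0]>.035)&(d[...,0]<.1)&(abs(d[...,1]-.006)<.035)&(P[...,2]>.06)&(P[...,2]<.17)]
    if len(b): print(n,"bowl",len(b),b.min(0).round(4),np.percentile(b,98,axis=0).round(4),[ (round(x,3),np.percentile(b[abs(b[:,0]-x)<.005][:,2],[3,97]).round(4)) for x in(.675,.69,.705) if (abs(b[:,0]-x)<.005).any()])
a=np.load("side3.npz")["frame"]; cv2.imwrite("pics/s3.png",cv2.resize(a[100:250,160:360],(800,600),interpolation=cv2.INTER_CUBIC))
```

```text
20.75 [0.63   0.2302 0.1165] [ 0.001 -0.056  0.998  0.001] 0.19609769216023673 (array([ 1.4, -3.2, 96.5]), np.float64(1.682))
handle dz/dx 0.013 0.1411 0.5757149901771677 0.6067974357976438
scene bowl 405 [0.6641 0.206  0.1107] [0.7176 0.2621 0.1438] [(0.675, array([0.1133, 0.1439])), (0.69, array([0.1123, 0.1431])), (0.705, array([0.1144, 0.143 ]))]
side bowl 217 [0.6644 0.1994 0.1139] [0.7171 0.2573 0.1451] [(0.675, array([0.1148, 0.1447])), (0.69, array([0.1159, 0.1445])), (0.705, array([0.1156, 0.1434]))]
```

View pics/s3.png

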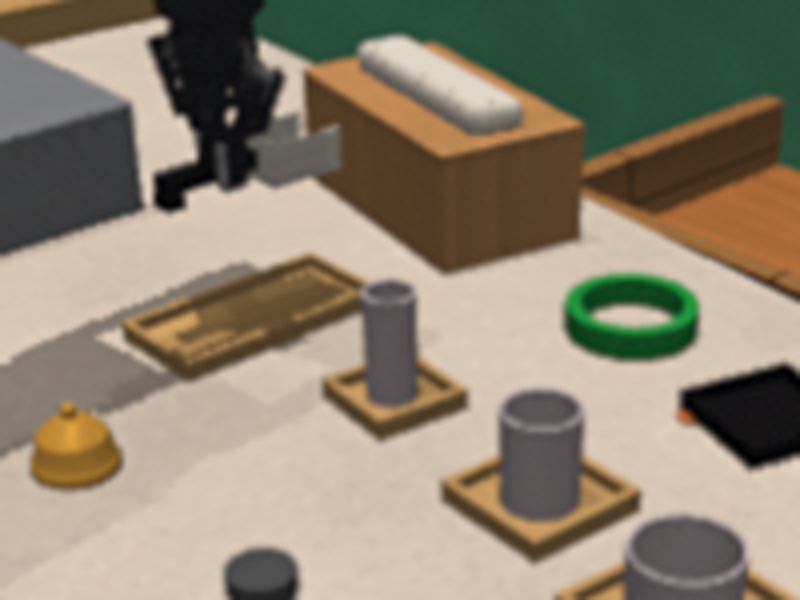

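Picture: the scoop is held level at (270,150), over the oblong tray at (245,310). The three cups stand in their trays at (390,340), (540,450) and (685,560). Next I lower it.

{"api": "jog_arm", "payload": {"series": [[[1, -3, 10, 0, 0, 0, 8], [0, 0, 30, 0, 0, 0, 8], [0, 0, 30, 0, 0, 0, 8], [0, 0, 20, 0, 0, 0, 8], [0, 0, 10, 0, 0, 0, 8], [0, 0, 5, 0, 0, 0, 8], [0, 0, 0, 0, 0, 0, 8], [0, 0, 0, 0, 0, 0, 8], [0, 0, 0, 0, 0, 0, 8], [0, 0, 0, 0, 0, 0, 8]]]}}

```text
time_s: 21.9
eef_pos: [0.628, 0.2233, 0.0134]
eef_rot: [0.001, -0.053, 0.999, 0.0]
wrist_force: [0.0, -0.1, -0.4]
opening: 0.196
grasp_force: 58.8
```

{"api": "jog_arm", "payload": {"series": [[[0, 3, 0, 0, 0, 0, 8], [0, 0, 2, 0, 0, 0, 8], [0, 0, 1.5, 0, 0, 0, 8], [0, 0, 0, 0, 0, 0, 8], [0, 0, 0, 0, 0, 0, 8], [0, 0, 0, 0, 0, 0, 8], [0, 0, 0, 0, 0, 0, 30], [0, 0, 0, 0, 0, 0, 30], [0, 0, 0, 0, 0, 0, 30], [0, 0, 0, 0, 0, 0, 30]]]}}

```text
time_s: 22.9
eef_pos: [0.6269, 0.226, 0.0086]
eef_rot: [-0.0, -0.053, 0.999, -0.0]
wrist_force: [0.3, -0.4, -0.6]
opening: 0.353
grasp_force: 0.0
```

{"api": "jog_arm", "payload": {"series": [[[0, 0, -10, 0, 0, 0, 30], [0, 0, -20, 0, 0, 0, 30], [0, 0, -30, 0, 0, 0, 30], [0, 0, -40, 0, 0, 0, 40], [0, 0, -40, 0, 0, 0, 40], [0, 0, -40, 0, 0, 0, 40], [20, 0, 0, 0, 0, 0, 40], [30, 0, 0, 0, 0, 0, 40], [30, 0, 0, 0, 0, 0, 40], [30, 0, 0, 0, 0, 0, 40]]]}}

```text
time_s: 23.9
eef_pos: [0.5166, 0.2143, 0.1896]
eef_rot: [0.0, -0.053, 0.999, 0.0]
wrist_force: [0.1, 0.6, -0.1]
opening: 0.47
grasp_force: 0.0
```

Run:
```python
from look import *
o=ctrl.get_obs(); print(o["time_s"],o["eef_pos"].round(4),o["opening"])
for n in("scene","side"):
    c=ctrl.camera(n); P=cloud(c); print(n)
    for k,x,y,r,zr in(("large",.649,-.235,.05,(.05,.07)),("medium",.660,-.092,.04,(.066,.09)),("small",.660,.067,.035,(.08,.1))):
        p=P[(np.hypot(P[...,0]-x,P[...,1]-y)<r)&(P[...,2]>zr[0]-.002)&(P[...,2]<zr[1])]; print(k,len(p),circle(p)[0].round(4),circle(p)[1].round(4),np.percentile(p[:,2],97).round(4))
    B=np.abs(R.from_euler('z',-6,degrees=True).apply((P-[.645,.228,0]).reshape(-1,3))).reshape(P.shape)
    s=P[(B[...,0]<.08)&(B[...,1]<.036)&(P[...,2]>.0185)&(P[...,2]<.06)]; q=cv2.minAreaRect(s[:,:2].astype(np.float32)*1000); print("scoop",len(s),np.round(q[0]+q[1]+(q[2],),1),np.percentile(s[:,2],[50,97]).round(4))
    for k,x,y in(("jar",.448,-.121),("bell",.451,.124)):
        p=P[(np.hypot(P[...,0]-x,P[...,1]-y)<.045)&(P[...,2]>.01)&(P[...,2]<.08)]; print(k,p.min(0).round(3),p.max(0).round(3))
    if n=="scene": cv2.imwrite("pics/end.png",cv2.resize(c["frame"][140:290,170:420],(800,480),interpolation=cv2.INTER_CUBIC))
```

```text
23.9 [0.5166 0.2143 0.1896] 0.46958880180591855
scene
large 158 [ 0.6466 -0.2358] 0.0324 0.0571
medium 122 [ 0.6604 -0.093 ] 0.0242 0.0729
small 75 [0.6606 0.0682] 0.0174 0.087
scoop 390 [641.1 226.2 152.9  56.6   7.4] [0.0299 0.0389]
jar [ 0.429 -0.142  0.01 ] [ 0.474 -0.098  0.063]
bell [0.435 0.098 0.01 ] [0.479 0.151 0.046]
side
large 242 [ 0.6435 -0.2392] 0.0323 0.0569
medium 153 [ 0.657  -0.0959] 0.0245 0.0731
small 91 [0.6582 0.0652] 0.0174 0.0869
scoop 398 [642.5 226.3 139.9  56.5   4.4] [0.0306 0.0396]
jar [ 0.426 -0.147  0.01 ] [ 0.467 -0.102  0.064]
bell [0.419 0.094 0.01 ] [0.477 0.139 0.048]
```

View pics/end.png

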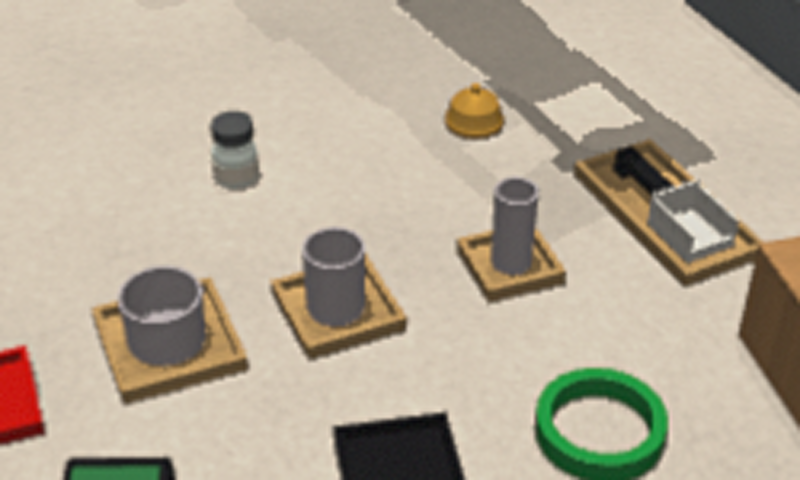

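The final picture shows all three cups upright, centred in their own trays at (163,320), (337,280) and (514,230). The scoop lies flat in the oblong tray at (680,205). The jar (235,150) and bell (474,110) haven't moved. Cup and scoop tops match objects resting on 6 mm tray floors, so I'm handing the job in.

```bash
python3 -c "
from bench import ctrl
print(ctrl.hand_in())"
```

```text
the job is handed in; nothing more can be done
None
```

I handed the job in at about 24 s: all three cups stand upright in their own trays, the scoop lies flat in the oblong tray, and the jar and bell are where they were; no verdict came back.

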